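Torque the clamp screw of a digestion vessel to the click

ROBOT

A 7-joint arm with a two-finger parallel gripper is mounted at the origin on a cart in front of the work surface, level with it; the furniture and walls round the work are solid. World frame = base frame: x ahead of the robot, y to its left, z up, the work surface at z = 0. Lengths are in m, angles in rad, forces in N, time in s.
With the tool pointing down it reaches from about 0.4 to 0.875 m from the base axis. Payload 6.5 kg.
Tool frame: the origin (TCP) lies on the centre line of the jaws, within the pads' length; the fingertips stand 22 mm ahead of it and the grasp point (between the pads) lies 3 mm ahead of it (robot.tip_extent is the distance from the TCP to the fingertips, in m); z points along the fingers, y is the direction in which the jaws open and shut (so a half turn about z gives the same grasp; the last joint's range is limited). The gripper opens to 88 mm and grips with 3 to 60 N. Pads are 18 mm wide; open, the fingers measure 123 mm over their backs; the gripper's body (75 mm by 187 mm) begins 45 mm behind the grasp point.
Start: joints at [-1.326, 0.536, -0.004, 1.538, 0.003, 1.067, -0.071], TCP at [0.199, 0.619, 0.261] pointing down, gripper open.
Joint ranges: [-2.7, 2.7], [-0.37, 2.16], [-1.27, 1.26], [0.24, 2.4], [-1.31, 4.45], [0.19, 1.91], [-2.76, 2.76]. Speed limits (rad/s): [2.39, 2.39, 3.14, 3.14, 3.14, 3.14, 3.14].

INTERFACE

Orientations are given as a rotation vector (axis times angle).
In Python, from cell import robot gives the robot as it stands.
- The arm moves only by the shell command python3 -m handwheel 'ROWS' [OPENING] [FORCE]. ROWS is JSON, a list that holds one entry, the list of rows, each a list of 4 numbers: the shift along the world's x, y, z in mm, then the turn about the world's z in rad. A call has 1 to 8 rows; each row is the pose to reach, as a shift and turn from the pose commanded when the call began; what a row does not reach only later rows make up. A row lasts 1/10 s, in which the tool goes at most 50 mm and 8.59 degrees, less where a joint would pass 70% of its speed; a pose out of reach is approached as far as the arm can. A call with a gripper value outside its range is refused whole. OPENING is the closure, from 0 (fully open) to 1 (shut), set as the call begins (- or left out, the last holds). The fingers move at their own pace and stop on an object; FORCE is the grip in N (left out, the last holds). Time passes only in rows, so rows that repeat a pose let the fingers close. It gives the time, the measured TCP pose, the force and the opening at its end, in the units of the state.
- robot.read_state(): the state, without advancing time (a new reading comes with each control period).
- robot.read_camera(name): name is "scene" or "top" or "wrist"; returns the picture (420x560x3 uint8, red, green, blue); there is no depth.
- robot.get_calibration(name): a dict with "mtx" (3x3 intrinsics, pixels), "origin" and "orientation" of the camera in the world. Camera axes: x right, y down, z forward; pixel columns grow to the right and rows downward; lengths in m; the calibration is good to about 2 mm. A picture is of the moment at which its call begins: read the wrist's pose just before it. get_calibration takes no time and is no camera call; for the wrist camera it gives the pose at the moment of the call.
- robot.job_done(): hands the job in, once; it reports no verdict.
The state is a dict: "time": time; "joint_positions": joint angles; "dq": joint speeds; "effort": joint torques, N m; "ee_pos": TCP position; "tool_rot": TCP orientation; "contact_force": force on the tool from outside, world axes, zero at the start; "torque": the same for the moment, N m; "gripper_width": finger opening in m.
Only numpy, scipy, OpenCV 4.12 (cv2) and the standard library are available. Lean on these libraries where they do the work, as an engineer would, in place of code of your own. Each camera call takes 0.05 s, during which the arm holds its last target. There are 200 camera calls.

TASK

Tighten the clamp screw of the digestion vessel that carries the yellow-handled click wrench: push the handle round clockwise, as seen from above, until the wrench breaks over with a click and its handle stands kinked, then stop at once, without driving the kinked handle on to its end stop, and let go, leaving the screw tight and the wrench kinked. Leave the blue-handled wrench alone.

Things in the scene. Friction and masses are not known exactly. Their poses are not given: they have to be found in the camera images.
- wrench_a_grip (a point): centre of the yellow grip of the click wrench to use: a level round bar 19 mm thick, 100 mm long, its axis 95 mm above the table, free below. This point is on its axis, 150 mm out from the screw while the wrench is straight; x points along the bar to the screw, z up. The wrench cannot lift off; it turns level about the upright screw axis.
- wrench_a_screw (a point): point on that clamp screw's upright axis at handle height (95 mm above the table), inside the wrench's socket (32 mm wide, top at 111 mm), on a fixed steel vessel with a yellow band (86 mm wide, 74 mm high; grey base 110 mm square). Clockwise from above tightens. At the start the screw has 0.2 to 0.5 rad left to turn (about 3 N at the grip) before it is home and stops.
- wrench_a_click (a joint): kink (rad) of the handle at the pin 40 mm out from the screw; 0 straight, grows as the handle is pushed clockwise. With the screw home the push rises to about 9 N at the grip; past 0.12 the handle snaps on by itself to 0.47 (the click; the grip runs over 30 mm ahead) and stays so. Pushed on, it resists again (8 N) up to its end stop at 0.6; pushed back with 3 N, the screw loosens.
- wrench_b_grip (a point): centre of the blue grip of the other click wrench, of the same shape and size, on the vessel with a blue band: to be left alone. (A tall black microscope stands on the left of the table, x 0.43 to 0.88 m, y beyond 0.44 m: lead the arm round in front of it.)

How it is judged:
By the outcome, as a careful person would: the job done as asked, in the order asked, and still so for the second after the job is handed in, with the robot touching nothing.
It also fails if it takes over 48 s, if anything falls off the work surface, if the arm or the gripper's body presses on something with over 40 N, if the wrist force passes 120 N, or if a joint passes its speed limit or range.

## Working session

There is one attempt and no reset: what is moved stays moved. The work goes in short steps, Python scripts to look and compute and a shell command to move; the robot and the scene stay as the last step left them, time stands still between calls to the robot, and variables do not carry over. Pictures are saved under pics/ and viewed, about 8 in all and at most 12, crops included, and the job is handed in when it is done.

```bash
mkdir -p pics; python3 - <<'E'
from cell import robot
import cv2
s=robot.read_state();print(s)
for n in("scene","top"):
    im=robot.read_camera(n);cv2.imwrite(f"pics/{n}0.png",im[:,:,::-1]);print(robot.get_calibration(n))
E
```

```text
{'time': 0.0, 'joint_positions': array([-1.32619418,  0.53713769, -0.00444658,  1.53885046,  0.00262984,
        1.06731828, -0.07120454]), 'dq': array([ 0.00028654, -0.00150682,  0.00010577, -0.00023533, -0.00050578,
        0.00143922,  0.00010653]), 'effort': array([ 5.98084466e-05, -5.70993769e+01,  9.91177149e-01, -2.51601809e+01,
       -5.61260863e-02,  1.79949979e-02,  1.60207992e-04]), 'ee_pos': array([0.19862584, 0.61830645, 0.25986627]), 'tool_rot': array([-4.86088375e-01, -3.10363928e+00,  2.67677711e-03]), 'contact_force': array([ 0.69146108, -0.32565458, -0.97336738]), 'torque': array([-0.01433526,  0.00350131,  0.02378388]), 'gripper_width': 0.08808841128535178}
{'mtx': array([[477.19645409,   0.        , 281.09081533],
       [  0.        , 477.19645409, 203.63215379],
       [  0.        ,   0.        ,   1.        ]]), 'origin': array([ 0.07508511, -0.76847011,  0.72479379]), 'orientation': array([-2.08032482,  0.64021821, -0.3547681 ])}
{'mtx': array([[429.88645962,   0.        , 281.34633044],
       [  0.        , 429.88645962, 200.76224866],
       [  0.        ,   0.        ,   1.        ]]), 'origin': array([ 0.42289465, -0.07284353,  1.17363598]), 'orientation': array([-2.15289551,  2.17427239, -0.14877363])}
```

View pics/top0.png

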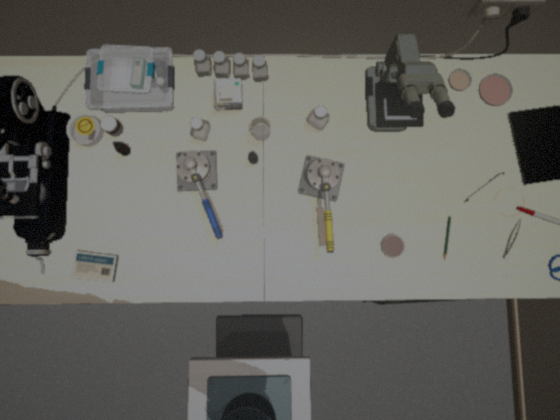

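View pics/scene0.png

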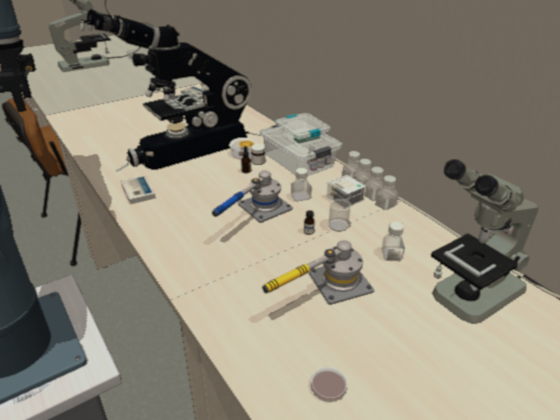

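```bash
cat > h.py <<'E'
import numpy as np,cv2
from cell import robot
from scipy.spatial.transform import Rotation as R
def cast(cal,px,z):
    d=R.from_rotvec(cal["orientation"]).as_matrix()@np.linalg.solve(cal["mtx"],[px[0],px[1],1])
    o=cal["origin"];return o+d*(z-o[2])/d[2]
def proj(cal,p):
    q=cal["mtx"]@(R.from_rotvec(cal["orientation"]).as_matrix().T@(np.array(p)-cal["origin"]));return q[:2]/q[2]
def grip(im,lo=(22,120,80),hi=(35,255,255)):
    m=cv2.inRange(cv2.cvtColor(im,cv2.COLOR_RGB2HSV),lo,hi)
    m=cv2.morphologyEx(m,cv2.MORPH_CLOSE,np.ones((7,7)))
    return sorted(cv2.findContours(m,0,2)[0],key=cv2.contourArea)[::-1]
E
python3 - <<'E'
from h import *
for n in("top","scene"):
    im=cv2.imread(f"pics/{n}0.png")[:,:,::-1].copy();cal=robot.get_calibration(n)
    for c in grip(im)[:3]:
        r=cv2.minAreaRect(c);b=cv2.boxPoints(r);print(n,cv2.contourArea(c),r)
        e=sorted([(np.linalg.norm(b[i]-b[(i+1)%4]),(b[i]+b[(i+1)%4])/2) for i in range(4)],key=lambda t:t[0])[:2]
        print([cast(cal,t[1],.095) for t in e],cast(cal,r[0],.095))
cal=robot.get_calibration("top")
print(cast(cal,(326,178),.111))
im=cv2.imread("pics/top0.png")[140:270,160:360];cv2.imwrite("pics/c1.png",cv2.resize(im,None,fx=4,fy=4,interpolation=2))
E
```

```text
top 224.0 ((84.5, 125.5), (17.0, 17.0), 90.0)
[array([0.77929027, 0.41680603, 0.095     ]), array([0.75657621, 0.39405675, 0.095     ])] [0.75672324 0.41577622 0.095     ]
top 166.5 ((328.41693115234375, 230.50462341308594), (37.331321716308594, 5.7688822746276855), 86.8201675415039)
[array([ 0.52793453, -0.20391044,  0.095     ]), array([ 0.43439946, -0.20685081,  0.095     ])] [ 0.48091745 -0.20538847  0.095     ]
top 0.0 ((195.0, 177.0), (0.0, 0.0), 0.0)
[array([0.6200418 , 0.13064442, 0.095     ]), array([0.6200418 , 0.13064442, 0.095     ])] [0.6200418  0.13064442 0.095     ]
scene 313.0 ((287.10003662109375, 276.70001220703125), (7.602630138397217, 46.957427978515625), 63.43495178222656)
[array([ 0.53464835, -0.20287911,  0.095     ]), array([ 0.43235283, -0.20646697,  0.095     ])] [ 0.4820923  -0.20472244  0.095     ]
scene 6.0 ((342.5, 281.5), (1.0, 11.0), 90.0)
[array([ 0.57141351, -0.28124211,  0.095     ]), array([ 0.55385152, -0.26941217,  0.095     ])] [ 0.56263135 -0.27532635  0.095     ]
scene 1.0 ((331.8000183105469, 278.9000244140625), (6.708203315734863, 0.8944271206855774), 26.56505012512207)
[array([ 0.54811651, -0.25159272,  0.095     ]), array([ 0.55232441, -0.2646673 ,  0.095     ])] [ 0.55022839 -0.25815465  0.095     ]
[ 0.61182432 -0.20053719  0.111     ]
```

View pics/c1.png

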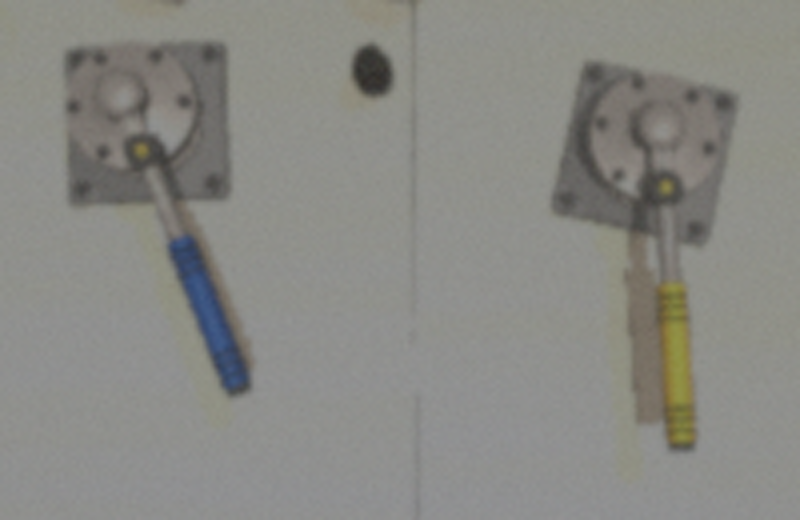

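The yellow grip is centred at about (0.482, -0.205), pixel (328, 230) in the top view. The screw is at about (0.631, -0.200), so clockwise means pushing toward +y. I'll bring the closed fingers in front of the microscope to the grip's -y side.

```bash
python3 -m handwheel '[[[0,-50,0,0],[0,-100,0,0],[0,-150,0,0],[0,-200,0,0],[35,-235,0,0],[70,-270,0,0],[105,-305,0,0],[140,-340,0,0]]]' 1 20
python3 -m handwheel '[[[15,-45,0,0],[30,-90,0,0],[45,-135,0,0],[60,-180,0,0],[75,-225,0,0],[90,-270,0,0],[105,-315,0,0],[120,-360,0,0]]]'
python3 -m handwheel '[[[3,-45,0,0],[6,-90,0,0],[10,-135,0,0],[16,-180,0,0],[16,-200,0,0],[16,-200,0,0],[16,-200,0,0]]]'
```

```text
time: 0.9
ee_pos: [0.3397, 0.2772, 0.2608]
tool_rot: [0.486, 3.104, 0.001]
contact_force: [1.1, 0.5, 0.4]
gripper_width: 0.0263
time: 1.7
ee_pos: [0.4589, -0.083, 0.2607]
tool_rot: [0.486, 3.104, 0.0]
contact_force: [0.4, 0.8, -0.1]
gripper_width: 0.0005
time: 2.4
ee_pos: [0.4745, -0.2804, 0.2602]
tool_rot: [-0.487, -3.103, -0.001]
contact_force: [-0.5, -0.1, -0.1]
gripper_width: 0.0005
```

```bash
python3 -m handwheel '[[[0,0,-45,0],[0,0,-90,0],[0,0,-135,0],[0,0,-165,0],[0,0,-165,0],[0,0,-165,0]]]'
python3 - <<'E'
from h import *
n="wrist";s=robot.read_state();cal=robot.get_calibration(n)
im=np.hstack([robot.read_camera("wrist"),robot.read_camera("scene")]);cv2.imwrite("pics/w1.png",cv2.resize(im[:,:,::-1],(800,300),interpolation=cv2.INTER_AREA))
print(s["ee_pos"])
E
```

```text
time: 3.0
ee_pos: [0.4752, -0.2799, 0.0963]
tool_rot: [-0.484, -3.104, -0.001]
contact_force: [0.0, -0.8, 0.9]
gripper_width: 0.0007
[ 0.47522509 -0.27994887  0.09630688]
```

View pics/w1.png

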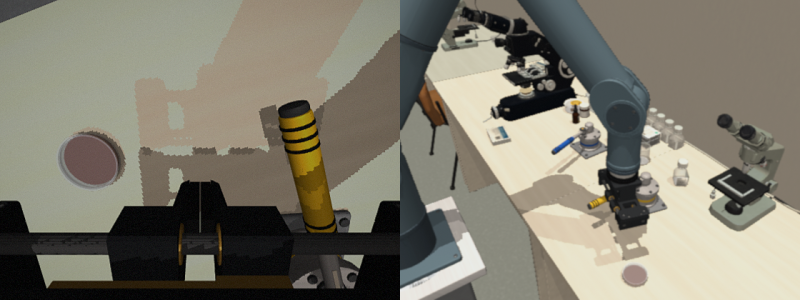

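The fingers are down beside the grip on its -y side, with a clear gap (grip at right centre in the wrist view). Next I'll approach and then push in small steps.

```bash
python3 -m handwheel '[[[0,10,0,0],[0,20,0,0],[0,28,0,0],[0,36,0,0],[0,40,0,0]]]'|egrep 'pos|force'
python3 -m handwheel '[[[0,4,0,0],[0,8,0,0],[0,8,0,0]]]'|egrep 'pos|force'
python3 -m handwheel '[[[0,4,0,0],[0,8,0,0],[0,8,0,0]]]'|egrep 'pos|force'
```

```text
ee_pos: [0.4749, -0.2398, 0.0958]
contact_force: [-0.8, -0.0, 0.2]
ee_pos: [0.4747, -0.2332, 0.0957]
contact_force: [-0.4, -0.7, 0.8]
ee_pos: [0.4743, -0.2248, 0.0956]
contact_force: [-1.7, -2.0, 0.6]
```

```bash
python3 -m handwheel '[[[0,4,0,0],[1,8,0,0],[1,8,0,0]]]'|egrep 'pos|force'
python3 -m handwheel '[[[0,4,0,0],[1,8,0,0],[1,8,0,0]]]'|egrep 'pos|force'
```

```text
ee_pos: [0.4758, -0.2163, 0.0956]
contact_force: [-0.5, -0.6, 0.4]
ee_pos: [0.4769, -0.2082, 0.0956]
contact_force: [-1.0, -1.2, -0.8]
```

```bash
python3 -m handwheel '[[[1,4,0,0],[2,8,0,0],[2,8,0,0]]]'|egrep 'pos|force'
```

```text
ee_pos: [0.479, -0.2002, 0.0956]
contact_force: [-0.9, -0.3, 0.2]
```

```bash
python3 - <<'E'
from h import *
im=np.hstack([robot.read_camera("wrist"),robot.read_camera("top")]);cv2.imwrite("pics/w2.png",cv2.resize(im[:,:,::-1],(800,300),interpolation=cv2.INTER_AREA))
E
```

```text
(no output)
```

View pics/w2.png

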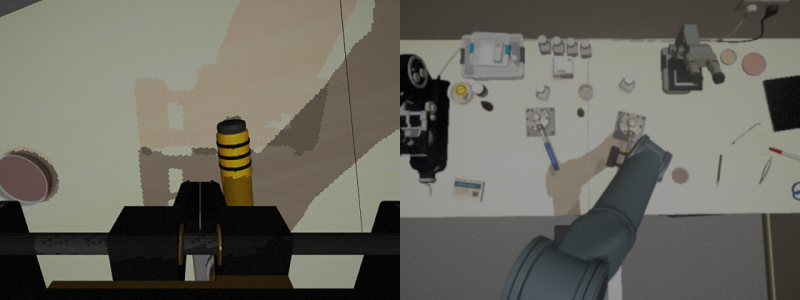

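The bar is touching the finger side and has turned with it by about 0.2 rad. I'll go on in small steps, reading the force while moving.

```bash
for i in 1; do python3 -m handwheel '[[[1,3,0,0],[1,6,0,0]]]'|egrep 'pos|force'
python3 -m handwheel '[[[1,3,0,0],[2,6,0,0]]]'|egrep 'pos|force'; done
```

```text
ee_pos: [0.4801, -0.1954, 0.0958]
contact_force: [-1.1, -2.7, -0.6]
ee_pos: [0.4813, -0.1892, 0.0956]
contact_force: [-5.7, -8.3, 0.2]
```

```bash
python3 -m handwheel '[[[1,3,0,0],[2,6,0,0]]]'|egrep 'pos|force'
python3 -m handwheel '[[[1,3,0,0],[2,6,0,0]]]'|egrep 'pos|force'
```

```text
ee_pos: [0.4821, -0.1848, 0.0956]
contact_force: [-5.8, -7.7, 0.9]
ee_pos: [0.4843, -0.1775, 0.0954]
contact_force: [-2.9, -1.3, 0.2]
```

```bash
python3 - <<'E'
from h import *
a=robot.read_camera("wrist");print(robot.read_state()["contact_force"])
im=np.hstack([a,robot.read_camera("scene")]);cv2.imwrite("pics/w3.png",cv2.resize(im[:,:,::-1],(800,300),interpolation=cv2.INTER_AREA))
E
```

```text
[-0.17497563  0.54698443  1.29658474]
```

View pics/w3.png

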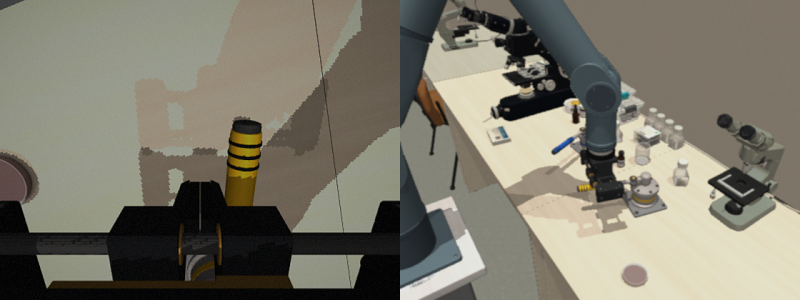

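```bash
python3 - <<'E'
from h import *
cal=robot.get_calibration("wrist");im=robot.read_camera("wrist");print(robot.read_state()["contact_force"],robot.read_state()["ee_pos"])
S=np.array([.631,-.1995,.095]);ok=0
c=grip(im,(18,120,40))
for k in c[:4]:
    if cv2.contourArea(k)<150: continue
    vx,vy,x,y=cv2.fitLine(k,2,0,.01,.01).ravel();a,b=cast(cal,(x-20*vx,y-20*vy),.095),cast(cal,(x+20*vx,y+20*vy),.095)
    d=(b-a)/np.linalg.norm(b-a);d*=np.sign(d[0]);n=np.array([-d[1],d[0]])
    print(cv2.boundingRect(k),a,b,"angle",np.arctan2(d[1],d[0]),"line offset from screw mm",1e3*n@((S-a)[:2]),"tcp offset",1e3*n@((robot.read_state()["ee_pos"]-a)[:2]))
E
```

```text
[-0.26932365 -0.18239714 -0.08100597] [ 0.4864193  -0.17623163  0.09574344]
(319, 178, 61, 111) [ 0.47153224 -0.13927017  0.095     ] [ 0.45439308 -0.13181809  0.095     ] angle -0.410140276134121 line offset from screw mm 8.351182981959823 tcp offset -27.96002841702533
(68, 314, 342, 89) [ 0.5328418  -0.20977089  0.095     ] [ 0.53719988 -0.18878394  0.095     ] angle 1.3660498070263272 line offset from screw mm -94.01965704397733 tcp offset 52.27202256252686
(250, 316, 7, 55) [ 0.52330203 -0.20250417  0.095     ] [ 0.49953881 -0.19357584  0.095     ] angle -0.35940221516595033 line offset from screw mm 40.691185829752065 tcp offset 11.621715800138924
```

```bash
cat >> h.py <<'E'
def meas():
    cal=robot.get_calibration("wrist");im=robot.read_camera("wrist");s=robot.read_state();S=np.array([.631,-.1995,.095])
    k=[c for c in grip(im,(18,120,40)) if cv2.boundingRect(c)[1]<300][0]
    vx,vy,x,y=cv2.fitLine(k,2,0,.01,.01).ravel();a,b=cast(cal,(x-20*vx,y-20*vy),.095),cast(cal,(x+20*vx,y+20*vy),.095)
    d=(b-a)/np.linalg.norm(b-a);d*=np.sign(d[0]);n=np.array([-d[1],d[0]])
    print(s["time"],s["contact_force"].round(1),s["ee_pos"].round(4),"angle %.3f off %.1f tcp %.1f"%(np.arctan2(d[1],d[0]),1e3*n@(S-a)[:2],1e3*n@(s["ee_pos"]-a)[:2]))
    return im
E
python3 - <<'E'
from h import *
im=meas();cv2.imwrite("pics/w4.png",im[:,:,::-1])
E
```

```text
6.2 [-0.8  0.3  0.1] [ 0.4865 -0.1763  0.0958] angle -0.434 off 5.9 tcp -33.8
```

View pics/w4.png

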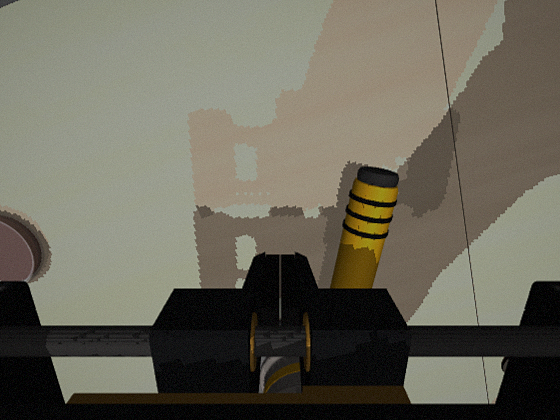

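The handle is snapping over, slowly: its gap to the finger grew from 28 to 34 mm with no push. I'll hold still and watch.

```bash
for i in 1 2 3; do python3 -m handwheel '[[[0,0,0,0],[0,0,0,0],[0,0,0,0]]]' >/dev/null; python3 -c "
from h import *
meas()"; done
```

```text
6.55 [-0.5 -0.2 -0.2] [ 0.4859 -0.1771  0.0957] angle -0.718 off 19.8 tcp -58.7
6.9 [ 0.7 -1.1 -0.3] [ 0.4858 -0.1772  0.0957] angle -0.731 off 22.0 tcp -58.4
7.25 [ 0.  -0.1 -0.3] [ 0.4858 -0.1771  0.0957] angle -0.712 off 18.9 tcp -59.0
```

It clicked. The grip ran about 31 mm ahead, the bar-line offset is about 20 mm (kink ≈ 0.5) and it's steady. Now I'll back off and rise clear.

```bash
python3 -m handwheel '[[[-5,-25,0,0],[-10,-50,0,0],[-10,-50,40,0],[-10,-50,85,0],[-10,-50,130,0],[-10,-50,170,0],[-10,-50,170,0],[-10,-50,170,0]]]'
python3 -m handwheel '[[[0,-40,0,0],[0,-80,0,0],[0,-120,0,0],[0,-160,0,0],[0,-160,0,0],[0,-160,0,0]]]'
python3 - <<'E'
from h import *
im=robot.read_camera("scene")
cv2.imwrite("pics/f.png",im[:,:,::-1])
for n in("scene","top"):
    im=robot.read_camera(n);cal=robot.get_calibration(n)
    for c in grip(im)[:2]:
        r=cv2.minAreaRect(c);b=cv2.boxPoints(r)
        e=sorted([(np.linalg.norm(b[i]-b[(i+1)%4]),(b[i]+b[(i+1)%4])/2) for i in range(4)],key=lambda t:t[0])[:2]
        A,B=[cast(cal,t[1],.095) for t in e];d=A-B;d=d*np.sign(d[0]);print(n,cv2.contourArea(c),cast(cal,r[0],.095),"angle",np.arctan2(d[1],d[0]))
E
```

```text
time: 8.05
ee_pos: [0.4761, -0.2271, 0.2662]
tool_rot: [0.485, 3.102, 0.0]
contact_force: [-0.2, -0.2, 0.0]
gripper_width: 0.0006
time: 8.65
ee_pos: [0.4746, -0.3872, 0.2636]
tool_rot: [-0.489, -3.1, -0.002]
contact_force: [0.1, 1.4, -0.8]
gripper_width: 0.0005
scene 292.0 [ 0.50743982 -0.11681146  0.095     ] angle -0.7005293011837281
scene 11.5 [ 0.56707324 -0.27506405  0.095     ] angle -0.4354280352563912
top 221.0 [0.75804759 0.41583666 0.095     ] angle 1.564042302662965
top 194.0 [ 0.50848785 -0.11814337  0.095     ] angle -0.7200275693672861
```

View pics/f.png

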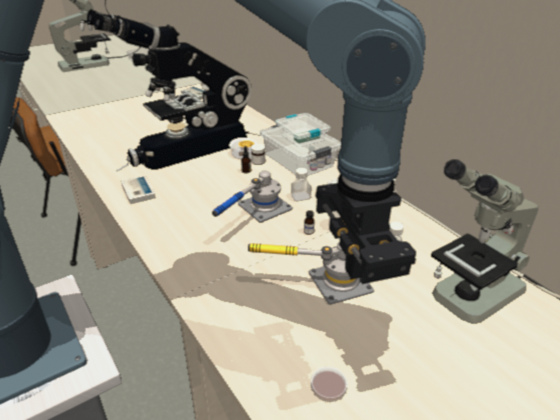

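The final picture shows the yellow handle kinked (grip at about pixel (273, 249)) and the blue wrench where it was. Two cameras give the bar angle at -0.71, and the line offset of 17.7 mm means a kink of about 0.46.

```bash
python3 -c "
from cell import robot
print(robot.job_done())"
```

```text
the job is handed in; nothing more can be done
None
```

The yellow-handled wrench has clicked, its screw is home, and I handed the job in with the arm clear of everything at about 8.8 s on the robot's clock.

- **Push:** I pushed the grip clockwise with closed fingers. The screw turned about 0.27 rad before it stopped. The push then rose to about 10 N and dropped to zero, and I stopped pushing at once.
- **Click:** The snap took a few tenths of a second. My first look caught it mid-way, with the kink at about 0.2 rad and the finger still close to the grip, so I held still until the grip had run about 31 mm ahead by itself. Then I backed off and rose clear.
- **Last checks:** The scene and top cameras put the bar at -0.70 and -0.72 rad. Its line passes about 18 mm from the screw, which means a kink of about 0.46 rad against the expected 0.47 and the end stop at 0.6.
- **Disagreement:** The nearer wrist camera read slightly higher, about 0.5 rad, which is within its error.
- **Blue wrench:** In the final picture it looks unmoved. I did not measure it.

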